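# Unclip the wooden bench pin

## Task

On the goldsmith's bench, pull the red-looped spring clip sideways out of the post that holds the wooden bench pin (the light wooden block with a V notch), and lay the clip flat in the round black dish. Leave the clip of the steel block where it is.

Things in the scene. Friction and masses are not known exactly. Their poses are not given: they have to be found in the camera images.
- clip_pin: R-shaped spring clip to remove, 42 g. Origin: centre of its red loop, 42 (x) x 30 (y) x 8 mm; grip the loop's straight sides, 30 mm apart outside, from above, closing along y. +x: along the 5 mm steel prong, tip at x = 78 mm; the bent spring leg runs beside it out to y = +20 mm. Starts 58 mm above the table, 28 mm or more of air under the loop. Comes out along -x, 55 mm or more, about 5 N.
- holder_pin: Fixed holder of the light wooden bench pin. Origin: on the table, on the axis of its steel post (23 mm across, top at 80 mm). Base 90 x 90 mm; the pin is 60 mm wide, top at 30 mm, with its V-notched end at x = +112 mm; a 40 mm washer, top at 56 mm. The cross hole runs along x through the post just above the washer; the clip's loop sticks out towards -x, centred 48 mm from the axis.
- clip_block: The same kind of clip with the same axes, in the like holder of the plain grey steel block. To be left alone.
- dish: Loose round black dish, 0.6 kg, 160 mm across the rim and 22 mm high. Origin: centre of its underside, on the table. Flat inner floor 4 mm above the table, about 146 mm across.
Mind the look-alikes: they are no part of the job. Leave any turquoise or yellow look-alike of the clip_pin alone.

How it is judged:
By the outcome, as a careful person would: the job done as asked, in the order asked, and still so for the second after the job is handed in, with the robot touching nothing.
It also fails if it takes over 35 s, if anything falls off the work surface, if the arm or the gripper's body presses on something with over 40 N, if the wrist force passes 120 N, or if a joint passes its speed limit or range.

## Robot

A 6-joint arm with a two-finger parallel gripper is mounted at the origin on the work surface. World frame = base frame: x ahead of the robot, y to its left, z up, the work surface at z = 0. Lengths are in m, angles in rad, forces in N, time in s.
With the tool pointing down it reaches from about 0.275 to 0.775 m from the base axis. Payload 14.6 kg.
Tool frame: the origin (TCP) lies between the finger pads; the fingertips stand 14 mm ahead of it and the grasp point (between the pads) lies 5 mm behind it; x points along the fingers, z is the direction in which the jaws open and shut, and the axes are right-handed (so a half turn about x gives the same grasp; the last joint's range is limited). The gripper opens to 85 mm and grips with 20 to 120 N. Pads are 22 mm wide; open, the fingers measure 114 mm over their backs; the gripper's body (76 mm by 85 mm) begins 54 mm behind the grasp point. The pads swing forward as they close: fully open they stand 13 mm farther back than shut.
Start: joints at [1.049, 0.263, -0.048, 1.259, 0, 1.415], TCP at [0.188, 0.49, 0.245] pointing down, gripper open.
Joint ranges: [-2.65, 2.65], [-0.89, 1.7], [-1.18, 1.37], [-2.13, 2.11], [-1.35, 1.29], [-3.14, 3.14]. Speed limits (rad/s): [1.89, 1.89, 2.57, 2.79, 3.14, 3.14].

## Interface

Orientations are given as a unit quaternion [w, x, y, z].
In Python, from cell import arm, imaging, job gives the robot as it stands.
- The arm moves only by the tool arm_command, never from a script. Its argument "rows" is a list of rows, each a list of 3 entries, a list of its own where there are three numbers: the shift along the world's x, y, z in mm, then the turn, a rotation vector about the world's x, y, z in rad, then the closure, from 0 (fully open) to 1 (shut). A call has exactly 5 rows; each row is the pose to reach, as a shift and turn from the pose commanded when the call began; what a row does not reach only later rows make up. A row lasts 1/12 s, in which the tool goes at most 41.7 mm and 7.16 degrees, less where a joint would pass 70% of its speed; a pose out of reach is approached as far as the arm can. A call with a gripper value outside its range is refused whole. The fingers move at their own pace and stop on an object; "force" is the grip in N (left out, the last holds). Time passes only in rows, so rows that repeat a pose let the fingers close, or fill a call up. It gives the time, the measured TCP pose, the force and the opening at its end, in the units of the state.
- arm.state(): the state, without advancing time (a new reading comes with each control period).
- imaging.get_image(name): name is "side" or "top"; returns a dict with "img" (480x640x3 uint8, red, green, blue), "fx", "fy", "cx", "cy" (pixels), "world_to_cam" (4x4, takes a point from world to camera coordinates). Camera axes: x right, y up, looking along -z (the intrinsics and any distortion apply to the point x, -y, -z); pixel columns grow to the right and rows downward; lengths in m; the calibration is good to about 2 mm. A picture is of the moment at which its call begins. There is no depth.
- job.job_done(): hands the job in, once; it reports no verdict.
The state is a dict: "t": time; "q": joint angles; "joint_velocities": joint speeds; "tau": joint torques, N m; "tcp_pos": TCP position; "ee_rot": TCP orientation; "ft_force": force on the tool from outside, world axes, zero at the start; "ft_torque": the same for the moment, N m; "finger_gap": opening from 0.0 (shut) to 1.0 (fully open).
Only numpy, scipy, OpenCV 4.12 (cv2) and the standard library are available. Lean on these libraries where they do the work, as an engineer would, in place of code of your own. Each camera call takes 0.05 s, during which the arm holds its last target.

## Working session

There is one attempt and no reset: what is moved stays moved. The work goes in short steps, Python scripts to look and compute and a tool call to move; the robot and the scene stay as the last step left them, time stands still between calls to the robot, and variables do not carry over. Pictures are saved under pics/ and viewed, and the job is handed in when it is done.

Besides the shell and the picture viewer there is one more tool, called after "Request:" as a command line: name --argument value ..., lists and objects as JSON in quotes. arm_command: Moves the arm, as the interface text tells. Its arguments: {"type":"object","properties":{"rows":{"type":"array","items":{"type":"array"}},"force":{"type":"number"}},"required":["rows"]}

```bash
ls; mkdir -p pics
python3 - <<'E'
from cell import arm, imaging, job
import cv2,numpy as np
s=arm.state()
for k,v in s.items(): print(k,v)
for n in ("top","side"):
    d=imaging.get_image(n)
    cv2.imwrite(f"pics/{n}0.png",d["img"][:,:,::-1])
    print(n,{k:(np.round(v,4).tolist() if not np.isscalar(v) else v) for k,v in d.items() if k!="img"})
    np.savez(f"{n}0.npz",**d)
E
```

```text
pics
t 0.0
q [ 1.04872937e+00  2.63519630e-01 -4.89119258e-02  1.25941847e+00
 -1.76767482e-05  1.41547198e+00]
joint_velocities [-0.00090408  0.00098294 -0.00068159  0.00116861  0.00092319 -0.00140694]
tau [ 3.69319052e-03 -6.37623739e+01  3.84557605e+01  1.37559429e-02
  3.40425731e-04  1.52319041e-05]
tcp_pos [0.18814426 0.48985389 0.24483598]
ee_rot [ 0.5824566  -0.40061109  0.58312316  0.40027795]
ft_force [ 0.05474301 -0.768037   -0.41213453]
ft_torque [-0.00400027 -0.03345451  0.02812766]
finger_gap 1.000291237170381
top {'fx': 509.22773002270657, 'fy': 509.22773002270657, 'cx': 318.36077278695484, 'cy': 232.72419468285847, 'world_to_cam': [[0.0023, -0.9998, -0.0177, 0.0182], [0.9869, -0.0006, 0.1616, -0.5241], [-0.1616, -0.0178, 0.9867, -0.7533], [0.0, 0.0, 0.0, 1.0]]}
side {'fx': 465.65608677662544, 'fy': 465.65608677662544, 'cx': 313.1152465495924, 'cy': 235.27530219261556, 'world_to_cam': [[0.9411, -0.3379, 0.0135, -0.5009], [0.1832, 0.543, 0.8195, -0.1603], [-0.2843, -0.7687, 0.5729, -0.7661], [0.0, 0.0, 0.0, 1.0]]}
```

View pics/top0.png

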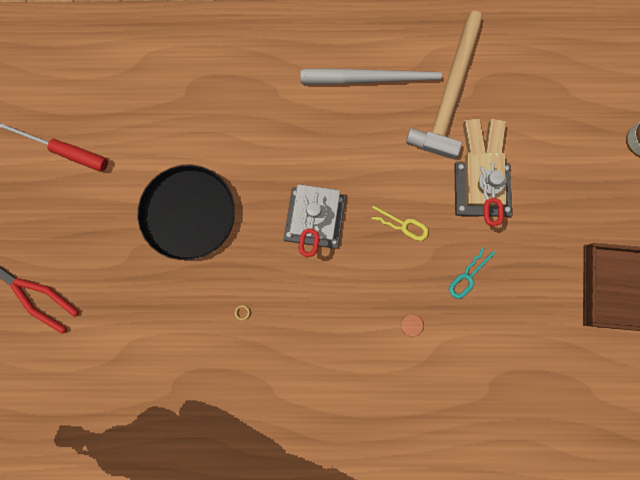

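View pics/side0.png

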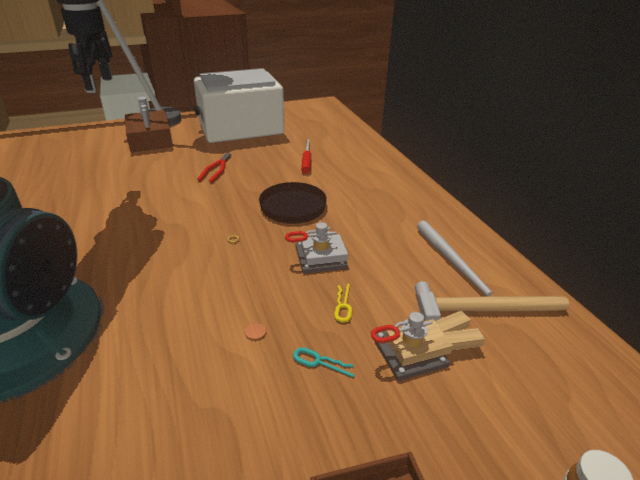

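```bash
cat > h.py <<'E'
import numpy as np,cv2
def load(n): return dict(np.load(n+".npz"))
def ray(d,u,v,z):
    M=d["world_to_cam"];R=M[:3,:3];c=-R.T@M[:3,3]
    r=R.T@np.array([(u-d["cx"])/d["fx"],-(v-d["cy"])/d["fy"],-1.])
    return c+r*(z-c[2])/r[2]
def proj(d,p):
    M=d["world_to_cam"];q=M[:3,:3]@np.asarray(p,float)+M[:3,3]
    return np.array([d["cx"]+d["fx"]*q[0]/-q[2], d["cy"]+d["fy"]*(-q[1])/-q[2]])
def red(img):
    a=img.astype(int); m=((a[...,0]>110)&(a[...,1]<60)&(a[...,2]<60)).astype(np.uint8)
    return m
def blobs(m,mn=30):
    n,l,s,c=cv2.connectedComponentsWithStats(m)
    return [(i,s[i].tolist(),np.round(c[i],1).tolist()) for i in range(1,n) if s[i][4]>=mn],l
E
python3 - <<'E'
from h import *
for n in("top","side"):
    d=load(n+"0"); m=red(d["img"]); b,l=blobs(m); print(n,b)
    for i,s,c in b:
        if s[4]>2000: continue
        ys,xs=np.where(l==i)
        hull=cv2.convexHull(np.stack([xs,ys],1).astype(np.int32))
        P=np.array([ray(d,x,y,0.062)[:2]*1000 for x,y in zip(xs,ys)])
        r=cv2.minAreaRect(P.astype(np.float32)); print(c,np.round(ray(d,*c,0.058),4),r)
t=load("top0");s=load("side0")
cv2.imwrite("pics/tc.png",cv2.resize(t["img"][105:245,430:550,::-1],None,fx=4.2,fy=4.2,interpolation=2))
cv2.imwrite("pics/sc.png",cv2.resize(s["img"][300:385,360:490,::-1],None,fx=6,fy=6,interpolation=2))
E
```

```text
top [(1, [48, 139, 56, 32, 613], [75.2, 153.8]), (2, [484, 198, 20, 29, 257], [493.1, 212.1]), (3, [299, 229, 20, 28, 210], [308.9, 242.4]), (4, [11, 278, 66, 55, 648], [41.2, 301.4])]
[75.2, 153.8] [0.6488 0.4046 0.058 ] ((647.4202880859375, 402.6128845214844), (95.11904907226562, 23.257505416870117), 68.87525177001953)
[493.1, 212.1] [ 0.5535 -0.2496  0.058 ] ((552.9609985351562, -248.90943908691406), (28.80133056640625, 43.788692474365234), 87.1367416381836)
[308.9, 242.4] [0.5066 0.0328 0.058 ] ((505.9833068847656, 33.2761344909668), (41.483638763427734, 28.91431999206543), 0.13693128526210785)
[41.2, 301.4] [0.4165 0.4379 0.058 ] ((415.6435546875, 435.642333984375), (110.84423828125, 45.95201873779297), 57.37550735473633)
side [(1, [302, 151, 9, 23, 177], [306.1, 162.3]), (2, [198, 160, 28, 23, 198], [213.3, 170.3]), (3, [285, 231, 22, 11, 135], [295.6, 236.3]), (4, [371, 325, 29, 18, 254], [384.7, 333.9])]
[306.1, 162.3] [0.6317 0.3314 0.058 ] ((630.1814575195312, 327.9058532714844), (123.80962371826172, 20.076644897460938), 70.5616455078125)
[213.3, 170.3] [0.4046 0.3602 0.058 ] ((404.3303527832031, 353.6302490234375), (114.77490234375, 43.52348327636719), 55.544151306152344)
[295.6, 236.3] [0.5072 0.0329 0.058 ] ((505.8570861816406, 27.566146850585938), (31.814716339111328, 41.52706527709961), 82.50313568115234)
[384.7, 333.9] [ 0.555  -0.2516  0.058 ] ((554.0953369140625, -254.43055725097656), (29.91294288635254, 43.51033401489258), 89.00509643554688)
```

View pics/tc.png

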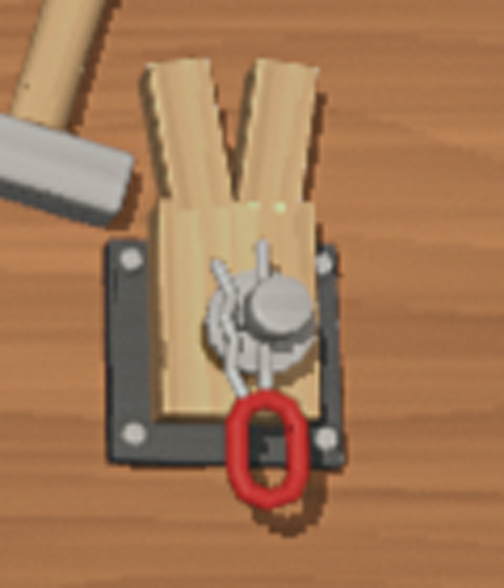

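View pics/sc.png

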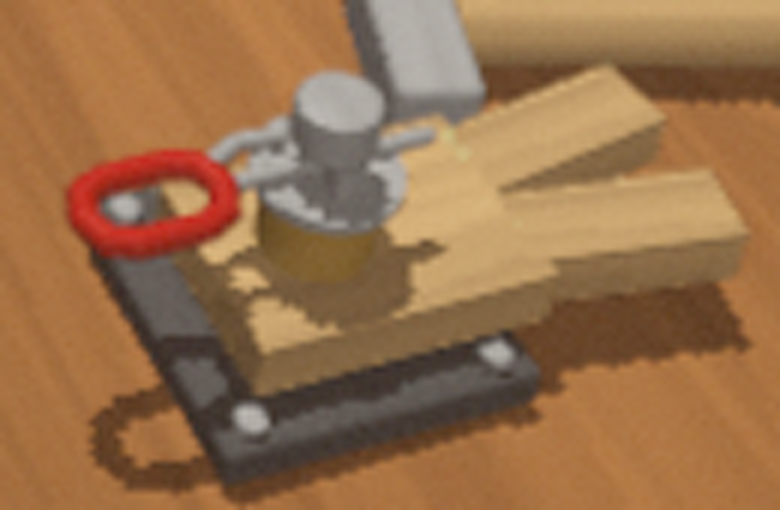

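Run:
```python
from h import *
d=load("top0"); f=lambda x,y,z: ray(d,(x+.5)/4.2+429.5,(y+.5)/4.2+104.5,z)
S=[f(*p,0.014) for p in((131,259),(133,433),(323,263),(325,438))]
print(np.round(S,4), "yaw",[np.degrees(np.arctan2(*(S[a]-S[b])[[1,0]])) for a,b in((0,1),(2,3))],[np.degrees(np.arctan2(*(S[a]-S[b])[[1,0]]))-90 for a,b in((0,2),(1,3))])
print("base ctr",np.mean(S,0))
print("post",f(281,306,.08)); L=f(267,449,.06); print("loop",L)
print("prong",f(264,243,.058),f(265,380,.058))
s=load("side0"); g=lambda x,y,z: ray(s,(x+.5)/6+359.5,(y+.5)/6+299.5,z)
print("post side",g(338,105,.08),"loop",g(153,203,.058))
print("prong side",g(433,134,.058),g(245,182,.058))
# dish
m=(d["img"].max(2)<45).astype(np.uint8); b,l=blobs(m,500); print(b)
for i,st,c in b:
    if 130<c[0]<240 and 160<c[1]<260:
        ys,xs=np.where(l==i); r=cv2.fitEllipse(cv2.convexHull(np.stack([xs,ys],1).astype(np.int32)));print(r, ray(d,*r[0],.022),ray(d,*r[0],.0))
m=(s["img"].max(2)<45).astype(np.uint8); b,l=blobs(m,500)
for i,st,c in b:
    if 255<c[0]<330 and 180<c[1]<225:print("side",st,c,ray(s,*c,.015), ray(s,st[0],c[1],.022),ray(s,st[0]+st[2],c[1],.022))
```

```text
[[ 0.6396 -0.2153  0.014 ]
 [ 0.5699 -0.2131  0.014 ]
 [ 0.6377 -0.29    0.014 ]
 [ 0.5678 -0.2868  0.014 ]] yaw [np.float64(-1.814621865534582), np.float64(-2.639871933176277)] [np.float64(-1.4169883924343765), np.float64(-1.6199381269844508)]
base ctr [ 0.60374087 -0.25131235  0.014     ]
post [ 0.60217853 -0.2502862   0.08      ]
loop [ 0.55398124 -0.2491282   0.06      ]
prong [ 0.63239074 -0.25280756  0.058     ] [ 0.5802436  -0.25042576  0.058     ]
post side [ 0.60312522 -0.2542989   0.08      ] loop [ 0.55598059 -0.25087744  0.058     ]
prong side [ 0.63520843 -0.25301412  0.058     ] [ 0.58122431 -0.25207362  0.058     ]
[(1, [138, 166, 96, 94, 5276], [187.8, 204.7])]
((185.962646484375, 212.1945037841797), (93.07691955566406, 96.66709899902344), 65.06449127197266) [0.56139646 0.23401129 0.022     ] [0.56592498 0.24027438 0.        ]
```

Run:
```python
from cell import arm
from scipy.spatial.transform import Rotation as R
import numpy as np
s=arm.state();w=s["ee_rot"];r=R.from_quat([w[1],w[2],w[3],w[0]]);print(r.as_matrix().round(3))
z=r.as_matrix()[:,2];print("jaw yaw",np.degrees(np.arctan2(z[1],z[0])),"target 88 or -92; q1,q6",s["q"][0],s["q"][5])
print((np.array([.5545-.0005,-.2505,.150])-s["tcp_pos"])*1000)
```

```text
[[-0.    -0.933  0.359]
 [-0.001  0.359  0.933]
 [-1.     0.    -0.001]]
jaw yaw 68.98510148651394 target 88 or -92; q1,q6 1.0487116289251226 1.41549085714832
[ 365.82782531 -740.39324912  -94.89329424]
```

Request:
arm_command --rows '[[[18, -37, -5], [0, 0, 0.066], 0.35], [[36, -74, -10], [0, 0, 0.132], 0.35], [[55, -111, -15], [0, 0, 0.2], 0.35], [[73, -148, -20], [0, 0, 0.266], 0.35], [[91, -185, -25], [0, 0, 0.332], 0.35]]' --force 50

```text
t: 0.52
tcp_pos: [0.2793, 0.3033, 0.2199]
ee_rot: [0.508, -0.492, 0.508, 0.492]
ft_force: [2.2, 0.1, 0.5]
finger_gap: 0.651
```

Request:
arm_command --rows '[[[18, -37, -5], [0, 0, 0], 0.35], [[36, -74, -10], [0, 0, 0], 0.35], [[55, -111, -15], [0, 0, 0], 0.35], [[73, -148, -20], [0, 0, 0], 0.35], [[91, -185, -25], [0, 0, 0], 0.35]]'

```text
t: 0.93
tcp_pos: [0.3705, 0.1181, 0.1951]
ee_rot: [0.509, -0.491, 0.509, 0.491]
ft_force: [0.9, 0.9, -0.3]
finger_gap: 0.647
```

Request:
arm_command --rows '[[[18, -37, -5], [0, 0, 0], 0.35], [[36, -74, -10], [0, 0, 0], 0.35], [[55, -111, -15], [0, 0, 0], 0.35], [[73, -148, -20], [0, 0, 0], 0.35], [[91, -185, -25], [0, 0, 0], 0.35]]'

```text
t: 1.35
tcp_pos: [0.4616, -0.0671, 0.1699]
ee_rot: [0.509, -0.491, 0.509, 0.491]
ft_force: [1.6, 1.2, 1.1]
finger_gap: 0.646
```

Request:
arm_command --rows '[[[18, -37, -4], [0, 0, 0], 0.35], [[36, -74, -8], [0, 0, 0], 0.35], [[55, -111, -12], [0, 0, 0], 0.35], [[73, -148, -16], [0, 0, 0], 0.35], [[91, -184, -20], [0, 0, 0], 0.35]]'

```text
t: 1.77
tcp_pos: [0.5526, -0.251, 0.1496]
ee_rot: [0.509, -0.491, 0.509, 0.491]
ft_force: [0.9, 2.0, 1.2]
finger_gap: 0.651
```

Run:
```python
from cell import arm, imaging
import cv2,numpy as np
from h import *
for n in("top","side"):
    d=imaging.get_image(n); np.savez(n+"1.npz",**d)
    cv2.imwrite(f"pics/{n}1.png",d["img"][:,:,::-1])
s=arm.state();print(s["t"],s["tcp_pos"],s["ee_rot"],s["q"],s["ft_force"],s["finger_gap"])
```

```text
1.8667 [ 0.55370646 -0.25357098  0.14835457] [ 0.50924288 -0.49028725  0.50969559  0.49040851] [-5.62916059e-01  4.48129330e-01 -2.83963790e-02  1.09459031e+00
 -5.80597541e-04 -5.24670928e-01] [-0.6370514  -0.05353784 -0.23560824] 0.6486260618890204
```

View pics/side1.png

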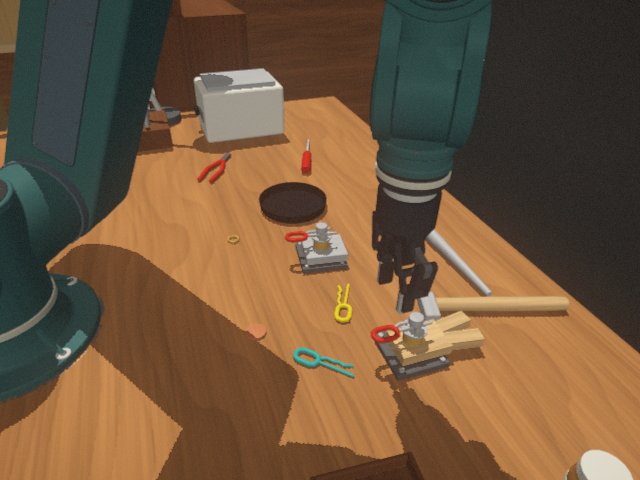

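Request:
arm_command --rows '[[[2, 0, -14], [0, 0, 0], 0.35], [[2, 0, -32], [0, 0, 0], 0.35], [[2, 0, -46], [0, 0, 0], 0.35], [[2, 0, -56], [0, 0, 0], 0.35], [[2, 0, -60], [0, 0, 0], 0.35]]'

```text
t: 2.28
tcp_pos: [0.5535, -0.2482, 0.0888]
ee_rot: [0.508, -0.49, 0.509, 0.492]
ft_force: [0.4, -0.4, 0.6]
finger_gap: 0.649
```

Run:
```python
from cell import arm, imaging
import cv2,numpy as np
from h import *
for n in("top","side"):
    d=imaging.get_image(n); np.savez(n+"2.npz",**d)
    c=d["img"][120:260,420:600] if n=="top" else d["img"][230:390,330:500]
    cv2.imwrite(f"pics/{n}2.png",cv2.resize(c[:,:,::-1],None,fx=3.6,fy=3.6,interpolation=2))
s=arm.state();print(s["t"],s["tcp_pos"],s["ee_rot"],s["ft_force"],s["finger_gap"])
```

```text
2.3833 [ 0.55397369 -0.24853704  0.0899126 ] [ 0.50850317 -0.49089026  0.50866071  0.49164578] [ 0.74394988 -0.59202966  0.54033424] 0.6530615686144142
```

View pics/side2.png

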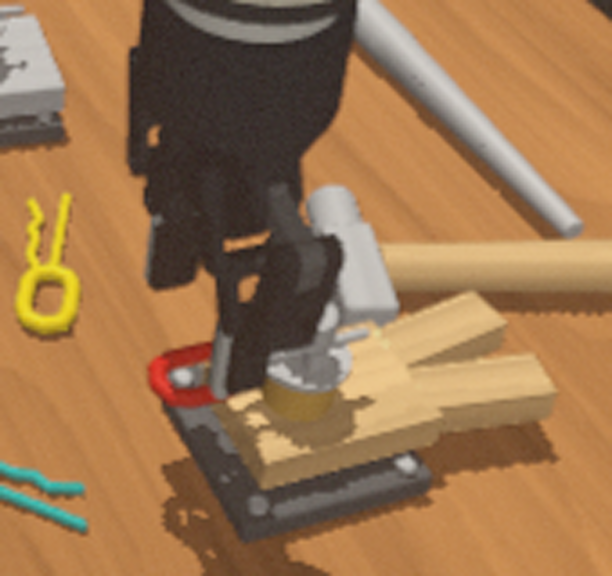

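View pics/top2.png

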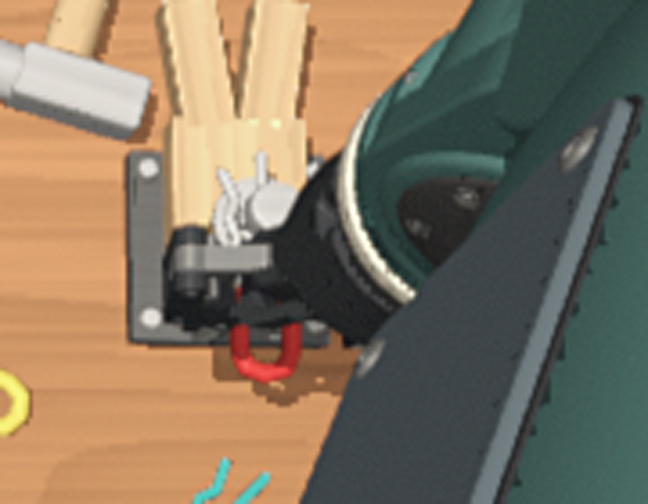

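Request:
arm_command --rows '[[[0, -1, -10], [0, 0, 0], 0.35], [[0, -2, -22], [0, 0, 0], 0.35], [[0, -2, -32], [0, 0, 0], 0.35], [[0, -2, -38], [0, 0, 0], 0.35], [[0, -2, -39], [0, 0, 0], 0.35]]'

```text
t: 2.8
tcp_pos: [0.5538, -0.2506, 0.0502]
ee_rot: [0.509, -0.491, 0.509, 0.492]
ft_force: [-0.3, 0.2, -0.5]
finger_gap: 0.649
```

Run:
```python
from cell import arm, imaging
import cv2,numpy as np
from h import *
for n in("side",):
    d=imaging.get_image(n); np.savez(n+"3.npz",**d)
    c=d["img"][120:260,420:600] if n=="top" else d["img"][270:400,340:490]
    cv2.imwrite(f"pics/{n}3.png",cv2.resize(c[:,:,::-1],None,fx=4.5,fy=4.5,interpolation=2))
s=arm.state();print(s["t"],s["tcp_pos"],s["ee_rot"],s["ft_force"],s["finger_gap"])
```

```text
2.85 [ 0.55403843 -0.25073608  0.05066684] [ 0.5085331  -0.49090102  0.50871468  0.49154822] [-0.00736983 -0.54892789 -0.50400564] 0.6505214492110367
```

View pics/side3.png

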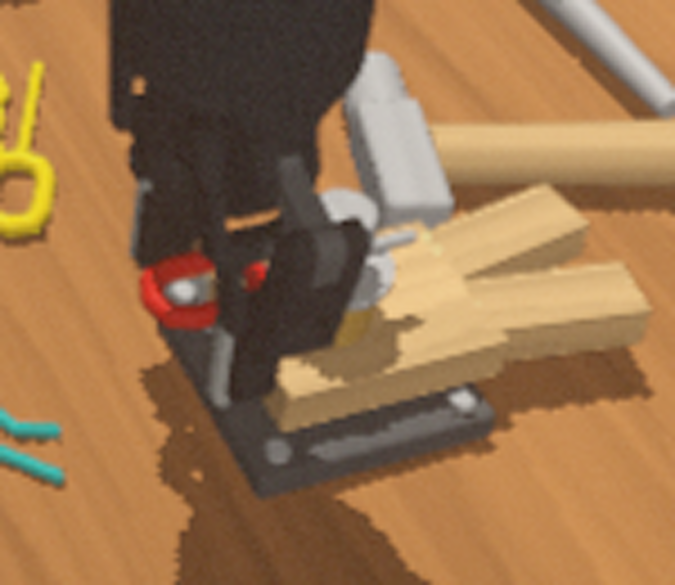

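Request:
arm_command --rows '[[[0, 0, 0], [0, 0, 0], 0.6], [[0, 0, 0], [0, 0, 0], 0.8], [[0, 0, 0], [0, 0, 0], 1], [[0, 0, 0], [0, 0, 0], 1], [[0, 0, 0], [0, 0, 0], 1]]' --force 50

```text
t: 3.27
tcp_pos: [0.5546, -0.2511, 0.0517]
ee_rot: [0.509, -0.492, 0.509, 0.491]
ft_force: [0.9, 0.3, 1.3]
finger_gap: 0.332
```

Request:
arm_command --rows '[[[-3, 0.1, 0], [0, 0, 0], 1], [[-8, 0.3, 0], [0, 0, 0], 1], [[-14, 0.5, 0], [0, 0, 0], 1], [[-20, 0.7, 0], [0, 0, 0], 1], [[-26, 0.9, 0], [0, 0, 0], 1]]'

```text
t: 3.68
tcp_pos: [0.5276, -0.2501, 0.0513]
ee_rot: [0.509, -0.491, 0.509, 0.491]
ft_force: [0.7, 0.9, 1.3]
finger_gap: 0.332
```

Run:
```python
from cell import arm, imaging
import cv2,numpy as np
for n in("side",):
    d=imaging.get_image(n)
    c=d["img"][270:400,340:490]
    cv2.imwrite(f"pics/{n}4.png",cv2.resize(c[:,:,::-1],None,fx=4.5,fy=4.5,interpolation=2))
s=arm.state();print(s["t"],s["tcp_pos"],s["ee_rot"],s["ft_force"],s["finger_gap"])
```

```text
3.7333 [ 0.5265601  -0.24988652  0.05127668] [ 0.50848282 -0.4908724   0.50893666  0.49139902] [-1.3604859  -0.32530878  0.9710554 ] 0.3302195462499747
```

View pics/side4.png

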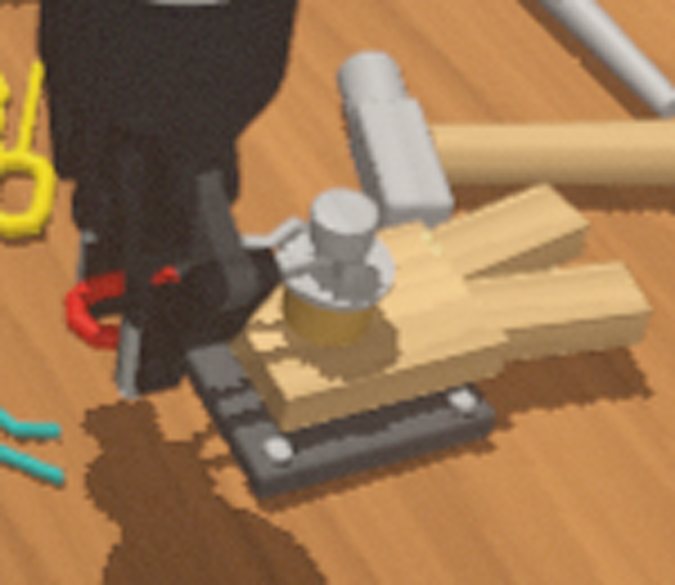

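Clip moves with the gripper (prong tip drawn back into the post). Continue the pull.

Request:
arm_command --rows '[[[-8, 0.3, 0], [0, 0, 0], 1], [[-18, 0.6, 0], [0, 0, 0], 1], [[-28, 1, 0], [0, 0, 0], 1], [[-38, 1.3, 0], [0, 0, 0], 1], [[-46, 1.6, 0], [0, 0, 0], 1]]'

```text
t: 4.15
tcp_pos: [0.4807, -0.2482, 0.0511]
ee_rot: [0.509, -0.491, 0.509, 0.491]
ft_force: [0.2, -0.7, -0.3]
finger_gap: 0.332
```

Request:
arm_command --rows '[[[-6, 0, 2], [0, 0, 0], 1], [[-10, 0, 14], [0, 0, 0], 1], [[-10, 0, 32], [0, 0, 0], 1], [[-10, 0, 52], [0, 0, 0], 1], [[-10, 0, 70], [0, 0, 0], 1]]'

```text
t: 4.57
tcp_pos: [0.4718, -0.2484, 0.1224]
ee_rot: [0.509, -0.491, 0.509, 0.491]
ft_force: [0.7, -0.5, -0.7]
finger_gap: 0.331
```

Run:
```python
from cell import arm, imaging
import cv2,numpy as np
for n in("side",):
    d=imaging.get_image(n)
    cv2.imwrite(f"pics/{n}5.png",d["img"][:,:,::-1])
s=arm.state();print(s["t"],s["tcp_pos"],s["ee_rot"],s["ft_force"],s["finger_gap"])
```

```text
4.6167 [ 0.4730134  -0.24923575  0.1255178 ] [ 0.50888576 -0.49265217  0.50840476  0.48974863] [ 0.9602658  -0.35243557  4.13707271] 0.3322888489765927
```

View pics/side5.png

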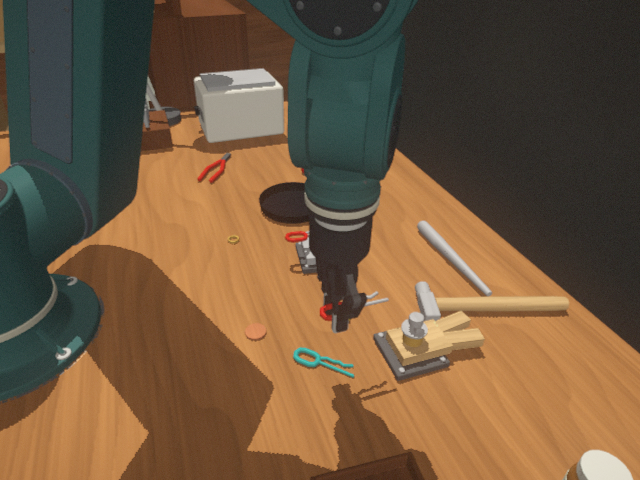

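Request:
arm_command --rows '[[[2, 8, 12], [0, 0, 0], 1], [[6, 36, 24], [0, 0, 0], 1], [[11, 76, 34], [0, 0, 0], 1], [[16, 117, 40], [0, 0, 0], 1], [[21, 158, 40], [0, 0, 0], 1]]'

```text
t: 5.03
tcp_pos: [0.4934, -0.0893, 0.1625]
ee_rot: [0.509, -0.492, 0.509, 0.49]
ft_force: [1.0, -0.4, -0.2]
finger_gap: 0.327
```

Request:
arm_command --rows '[[[5, 41, 0], [0, 0, 0], 1], [[10, 82, 0], [0, 0, 0], 1], [[15, 123, 0], [0, 0, 0], 1], [[20, 164, 0], [0, 0, 0], 1], [[25, 204, 0], [0, 0, 0], 1]]'

```text
t: 5.45
tcp_pos: [0.5179, 0.1156, 0.1614]
ee_rot: [0.509, -0.491, 0.508, 0.491]
ft_force: [0.9, -0.9, -0.4]
finger_gap: 0.336
```

Run:
```python
from h import *
d=load("side0")
M=d["world_to_cam"];R=M[:3,:3];c=-R.T@M[:3,3]
for (u,v),y in [((125/4.5+340,395/4.5+270),-.2499-.014),((125/4.5+340,395/4.5+270),-.2499-.018)]:
    r=R.T@np.array([(u-d["cx"])/d["fx"],-(v-d["cy"])/d["fy"],-1.]); print(c+r*(y-c[1])/r[1])
from cell import arm
s=arm.state();print(s["t"],s["tcp_pos"],s["ft_force"])
```

```text
[ 0.52371618 -0.2639      0.03034845]
[ 0.52135155 -0.2679      0.03571811]
5.45 [0.51789048 0.11558736 0.16144407] [ 0.85490589 -0.93330687 -0.43187561]
```

Request:
arm_command --rows '[[[5, 40, 0], [0, 0, 0], 1], [[10, 75, 0], [0, 0, 0], 1], [[14, 100, -5], [0, 0, 0], 1], [[16, 114, -18], [0, 0, 0], 1], [[16, 117, -40], [0, 0, 0], 1]]'

```text
t: 5.87
tcp_pos: [0.5352, 0.2328, 0.1216]
ee_rot: [0.509, -0.492, 0.507, 0.491]
ft_force: [-0.2, 0.8, -1.1]
finger_gap: 0.332
```

Request:
arm_command --rows '[[[0, 0, -10], [0, 0, 0], 1], [[0, 0, -20], [0, 0, 0], 1], [[0, 0, -26], [0, 0, 0], 1], [[0, 0, -30], [0, 0, 0], 1], [[0, 0, -30], [0, 0, 0], 1]]'

```text
t: 6.28
tcp_pos: [0.5343, 0.2298, 0.0909]
ee_rot: [0.509, -0.491, 0.509, 0.491]
ft_force: [1.1, -0.3, -0.4]
finger_gap: 0.331
```

Run:
```python
from cell import arm, imaging
import cv2,numpy as np
from h import *
for n in("side","top"):
    d=imaging.get_image(n); np.savez(n+"6.npz",**d)
    c=d["img"][100:270,200:400] if n=="side" else d["img"][130:290,110:310]
    cv2.imwrite(f"pics/{n}6.png",cv2.resize(c[:,:,::-1],None,fx=3.5,fy=3.5,interpolation=2))
s=arm.state();print(s["t"],s["tcp_pos"],s["ee_rot"],s["ft_force"],s["finger_gap"])
```

```text
6.3833 [0.53462472 0.23019134 0.09180949] [ 0.50899444 -0.4911856   0.50858268  0.49092262] [ 0.70164878 -0.55400676 -0.91864911] 0.33152394028602555
```

View pics/side6.png

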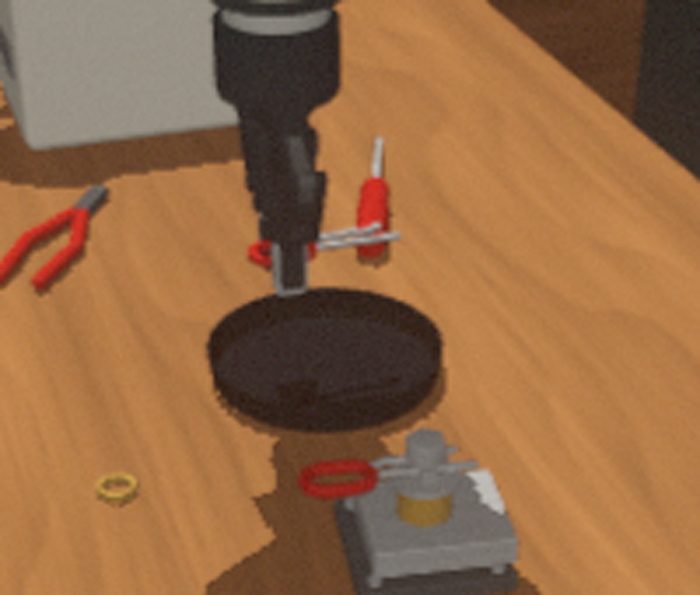

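View pics/top6.png

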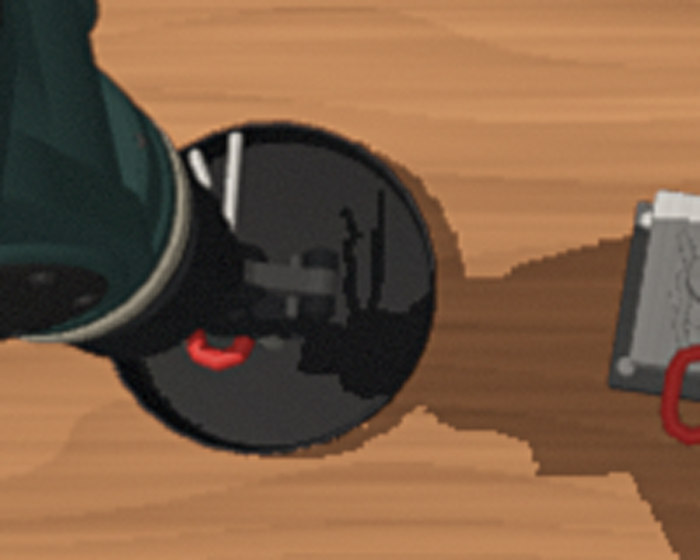

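Run:
```python
from h import *
t=load("top6")["img"].copy();s=load("side0")["img"].copy()
T=load("top6");S=load("side0")
c=(.5614,.234)
for d,im in((T,t),(S,s)):
    for z,r in((.022,.08),(.004,.073)):
        for a in np.linspace(0,6.28,60):
            u=proj(d,(c[0]+r*np.cos(a),c[1]+r*np.sin(a),z)); cv2.circle(im,tuple(np.round(u).astype(int).tolist()),0,(0,255,0) if z>.01 else (255,255,0),-1)
o=np.hstack([cv2.resize(t[150:275,125:250,::-1],(400,400)),cv2.resize(s[160:250,245:335,::-1],(400,400))]);cv2.imwrite("pics/dishfit.png",o)
```

```text
(no output)
```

View pics/dishfit.png

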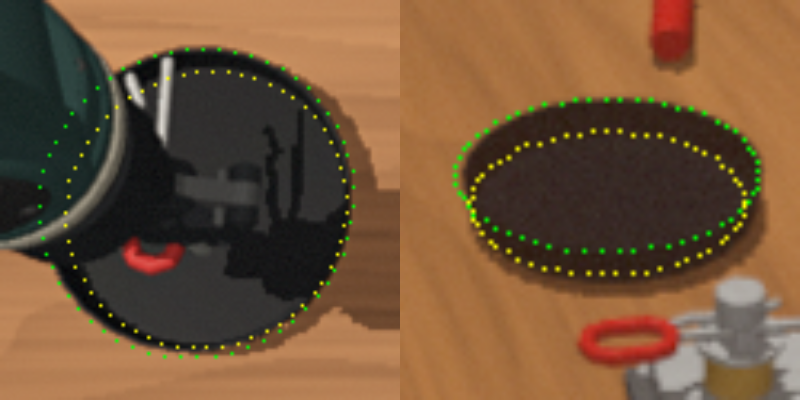

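Request:
arm_command --rows '[[[-1, 1, -14], [0, 0, 0], 1], [[-2, 2, -30], [0, 0, 0], 1], [[-2, 2, -44], [0, 0, 0], 1], [[-2, 2, -54], [0, 0, 0], 1], [[-2, 2, -60], [0, 0, 0], 1]]'

```text
t: 6.8
tcp_pos: [0.5322, 0.2324, 0.0307]
ee_rot: [0.509, -0.491, 0.509, 0.491]
ft_force: [-0.1, -0.2, 0.0]
finger_gap: 0.332
```

Request:
arm_command --rows '[[[0, 0, -3], [0, 0, 0], 1], [[0, 0, -5], [0, 0, 0], 1], [[0, 0, -7], [0, 0, 0], 1], [[0, 0, -8], [0, 0, 0], 1], [[0, 0, -8], [0, 0, 0], 1]]'

```text
t: 7.22
tcp_pos: [0.5324, 0.2326, 0.0235]
ee_rot: [0.509, -0.491, 0.508, 0.491]
ft_force: [0.4, 0.4, -0.4]
finger_gap: 0.335
```

Run:
```python
from cell import arm, imaging
import cv2,numpy as np
from h import *
for n in("side",):
    d=imaging.get_image(n)
    c=d["img"][130:240,230:350]
    cv2.imwrite(f"pics/{n}7.png",cv2.resize(c[:,:,::-1],None,fx=5,fy=5,interpolation=2))
s=arm.state();print(s["t"],s["tcp_pos"],s["ee_rot"],s["ft_force"],s["finger_gap"])
```

```text
7.2667 [0.5324432  0.23262434 0.02357774] [ 0.508753   -0.49129698  0.50847842  0.49116937] [-0.32281813 -0.43309012 -0.38188055] 0.3314650193555143
```

View pics/side7.png

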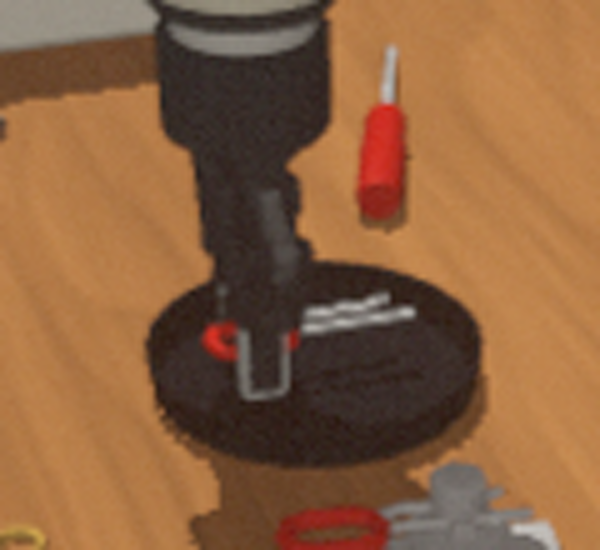

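Request:
arm_command --rows '[[[0, 0, -1], [0, 0, 0], 1], [[0, 0, -2], [0, 0, 0], 1], [[0, 0, -3], [0, 0, 0], 1], [[0, 0, -3], [0, 0, 0], 1], [[0, 0, -3], [0, 0, 0], 1]]'

```text
t: 7.68
tcp_pos: [0.5322, 0.2326, 0.0202]
ee_rot: [0.509, -0.491, 0.509, 0.491]
ft_force: [0.3, 0.8, -0.6]
finger_gap: 0.334
```

Request:
arm_command --rows '[[[0, 0, 0], [0, 0, 0], 0.4], [[0, 0, 0], [0, 0, 0], 0.35], [[0, 0, 0], [0, 0, 0], 0.35], [[0, 0, 0], [0, 0, 0], 0.35], [[0, 0, 0], [0, 0, 0], 0.35]]'

```text
t: 8.1
tcp_pos: [0.5323, 0.2326, 0.0203]
ee_rot: [0.509, -0.491, 0.509, 0.491]
ft_force: [-0.0, 0.4, -0.4]
finger_gap: 0.651
```

Request:
arm_command --rows '[[[0, 0, 5], [0, 0, 0], 0.35], [[0, 0, 20], [0, 0, 0], 0.35], [[0, 0, 45], [0, 0, 0], 0.35], [[0, 0, 75], [0, 0, 0], 0.35], [[0, 0, 105], [0, 0, 0], 0.35]]'

```text
t: 8.52
tcp_pos: [0.5318, 0.2324, 0.1267]
ee_rot: [0.508, -0.491, 0.509, 0.491]
ft_force: [-0.1, 0.3, 0.3]
finger_gap: 0.656
```

Run:
```python
from cell import arm, imaging
import cv2,numpy as np
from h import *
for n in("side",):
    d=imaging.get_image(n)
    c=d["img"][110:240,230:350]
    cv2.imwrite(f"pics/{n}8.png",cv2.resize(c[:,:,::-1],None,fx=4.5,fy=4.5,interpolation=2))
s=arm.state();print(s["t"],s["tcp_pos"],s["ft_force"],s["finger_gap"])
```

```text
8.5667 [0.53406324 0.23313387 0.13246607] [2.20454642 0.61509901 5.89113964] 0.648201252616865
```

View pics/side8.png

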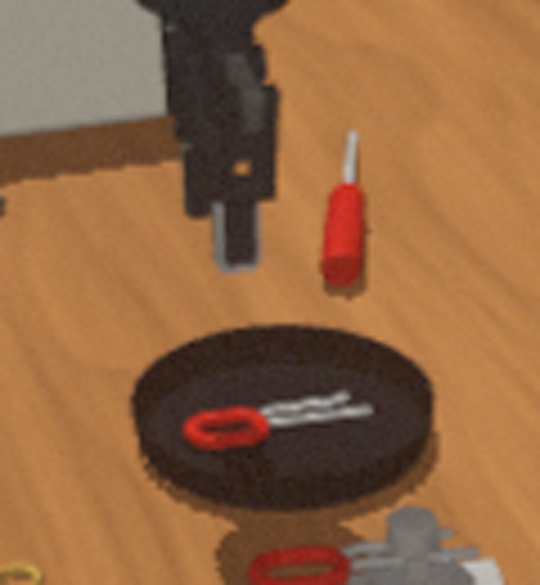

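The picture shows the clip flat on the dish floor, about (225,428) in the crop, with the gripper clear. One more move up and away, then a last look at both views.

Request:
arm_command --rows '[[[-5, 0, 20], [0, 0, 0], 0.35], [[-20, 0, 40], [0, 0, 0], 0.35], [[-45, 0, 60], [0, 0, 0], 0.35], [[-70, 0, 70], [0, 0, 0], 0.35], [[-80, 0, 75], [0, 0, 0], 0.35]]'

```text
t: 8.98
tcp_pos: [0.4502, 0.2326, 0.2021]
ee_rot: [0.509, -0.492, 0.508, 0.491]
ft_force: [0.9, 0.3, 0.1]
finger_gap: 0.648
```

Request:
arm_command --rows '[[[0, 0, 0], [0, 0, 0], 0.35], [[0, 0, 0], [0, 0, 0], 0.35], [[0, 0, 0], [0, 0, 0], 0.35], [[0, 0, 0], [0, 0, 0], 0.35], [[0, 0, 0], [0, 0, 0], 0.35]]'

```text
t: 9.4
tcp_pos: [0.4528, 0.2324, 0.1996]
ee_rot: [0.508, -0.491, 0.509, 0.491]
ft_force: [0.3, 0.1, -0.6]
finger_gap: 0.65
```

Run:
```python
from cell import arm, imaging
import cv2,numpy as np
from h import *
for n in("side","top"):
    d=imaging.get_image(n); np.savez(n+"9.npz",**d)
    cv2.imwrite(f"pics/{n}9.png",d["img"][:,:,::-1])
    b,l=blobs(red(d["img"]),20); print(n,[(x[2],x[1][4],np.round(ray(d,*x[2],.008),4).tolist()) for x in b])
    print(b and [(x[2],np.round(ray(d,*x[2],.058),4).tolist()) for x in b][:6])
s=arm.state();print(s["t"],s["tcp_pos"],s["joint_velocities"])
```

```text
side [([306.1, 162.3], 179, [0.6653, 0.428, 0.008]), ([213.3, 170.3], 201, [0.4163, 0.4596, 0.008]), ([279.7, 204.6], 127, [0.5334, 0.2359, 0.008]), ([295.5, 236.4], 135, [0.5284, 0.1004, 0.008])]
[([306.1, 162.3], [0.6317, 0.3314, 0.058]), ([213.3, 170.3], [0.4046, 0.3602, 0.058]), ([279.7, 204.6], [0.5114, 0.1562, 0.058]), ([295.5, 236.4], [0.5069, 0.0326, 0.058])]
top [([77.8, 154.3], 434, [0.6643, 0.4261, 0.008]), ([187.9, 232.6], 91, [0.5301, 0.2333, 0.008]), ([185.0, 231.4], 69, [0.5321, 0.2382, 0.008]), ([308.8, 245.0], 221, [0.5096, 0.0348, 0.008]), ([68.8, 307.4], 84, [0.4084, 0.4204, 0.008]), ([48.1, 320.1], 156, [0.3882, 0.4522, 0.008])]
[([77.8, 154.3], [0.6479, 0.4004, 0.058]), ([187.9, 232.6], [0.5219, 0.2193, 0.058]), ([185.0, 231.4], [0.5238, 0.2239, 0.058]), ([308.8, 245.0], [0.5026, 0.0329, 0.058]), ([68.8, 307.4], [0.4076, 0.395, 0.058]), ([48.1, 320.1], [0.3886, 0.4249, 0.058])]
9.5 [0.45263713 0.23247171 0.19977063] [ 0.00143917 -0.00622917 -0.00223231  0.000256    0.00088157  0.00060123]
```

View pics/side9.png

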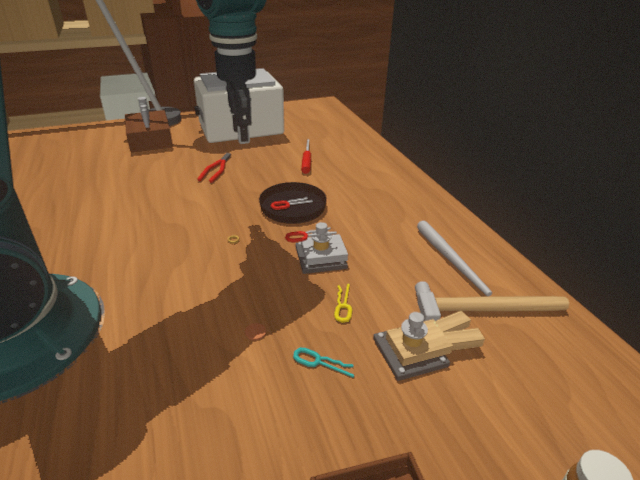

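View pics/top9.png

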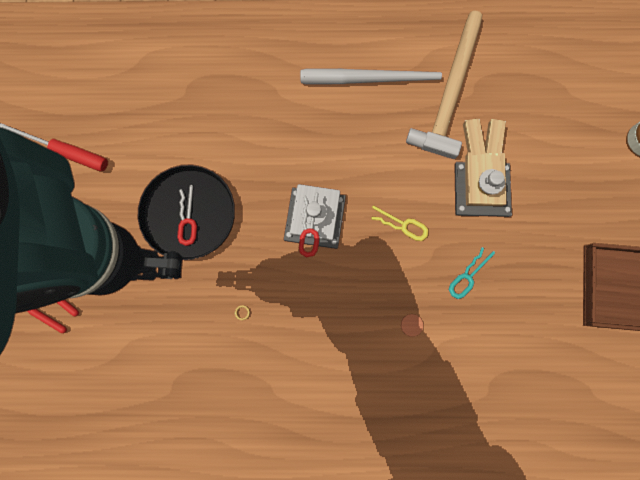

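```bash
python3 -c "
from cell import job
print(job.job_done())"
```

```text
the job is handed in; nothing more can be done
None
```

I pulled the red-looped clip about 75–80 mm sideways out of the bench-pin post, carried it over to the dish and released it just above the dish floor. It fell the last 1–2 cm, because the fingertips reach below the loop. I handed the job in at about 9.5 s of the 35 s allowed.

- **Clip in the dish:** both final pictures show it flat on the dish floor. The loop is at about (0.533, 0.235) m, and the two views agree to about 3 mm. The prong points along +x, well inside the rim.
- **Everything else:** the bench-pin post is empty. The steel block's clip sits at the same pixel as before in the side view. In the top view its measured centre shifted about 2.5 pixels, most likely because the arm's shadow fell across it. The turquoise and yellow look-alikes and the dish look unmoved.
- **Forces and arm:** force readings stayed below about 7 N whenever I checked, but I did not record them continuously. The arm ended at rest about 0.2 m up, touching nothing.

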